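Charge a milling jar through a gated funnel and hold the gate open

ROBOT

A 7-joint arm with a two-finger parallel gripper is mounted at the origin on a cart in front of the work surface, level with it; the furniture and walls round the work are solid. World frame = base frame: x ahead of the robot, y to its left, z up, the work surface at z = 0. Lengths are in m, angles in rad, forces in N, time in s.
With the tool pointing down it reaches from about 0.425 to 0.875 m from the base axis. Payload 8.4 kg.
Tool frame: the origin (TCP) lies midway between the tips of the shut fingers; the grasp point (between the pads) lies 19 mm behind it; z points along the fingers, y is the line along which they close (so a half turn about z gives the same grasp; the last joint's range is limited). The gripper opens to 85 mm and grips with 20 to 120 N. Pads are 22 mm wide; open, the fingers measure 114 mm over their backs; the gripper's body (76 mm by 85 mm) begins 54 mm behind the grasp point. The pads swing forward as they close: fully open they stand 13 mm farther back than shut.
Start: joints at [-1.228, 0.333, 0.04, 1.465, -0.013, 1.343, -0.059], TCP at [0.278, 0.588, 0.231] pointing down, gripper open.
Joint ranges: [-2.58, 2.58], [-0.38, 2.09], [-1.3, 1.39], [0.25, 2.4], [-1.5, 4.64], [0.08, 2.09], [-2.65, 2.65]. Speed limits (rad/s): [2.22, 2.22, 2.79, 2.79, 3.14, 3.14, 3.14].

INTERFACE

Orientations are given as a unit quaternion [x, y, z, w].
In Python, from bench import manip gives the robot as it stands. The module is installed in compiled form; this text tells all that it offers.
- The arm moves only by the tool step_arm, never from a script. Its argument "targets" is one flat list of numbers, 7 for each row, row after row: the turn, a rotation vector about the tool's x, y, z in rad, then the shift along the tool's x, y, z in mm, then the finger opening in mm, from 0 to 85.4. In form: [ax, ay, az, tx, ty, tz, gripper, ax, ay, az, tx, ty, tz, gripper, ...]. A call has 1 to 20 rows; each row shifts and turns the commanded pose from where the row before left it, along the tool's axes as they then stand; what a row does not reach is not made up. A row lasts 1/12 s, in which the tool goes at most 41.7 mm and 7.16 degrees, less where a joint would pass 70% of its speed; a pose out of reach is approached as far as the arm can. A call is refused whole if a number of a shift passes 41.7 or a number of a turn 0.125, either way. A call with a gripper value outside its range is refused whole. The fingers move at their own pace and stop on an object; the grip force is fixed at half the most. Time passes only in rows, so rows that do not move let the fingers close. It gives the time, the measured TCP pose, the force, the opening and the grip force at its end, in the units of the state.
- manip.get_state(): the state, without advancing time (a new reading comes with each control period).
- manip.camera(name): name is "scene" or "top" or "wrist"; returns a dict with "pixels" (384x512x3 uint8, blue, green, red), "z_map" (384x512 float32, m along the optical axis (not along the pixel's ray), 0 where there is no reading), "fx", "fy", "cx", "cy" (pixels), "extrinsics" (4x4, takes a point from world to camera coordinates); the wrist camera has in their place "mount" (4x4, takes a point from camera to tool coordinates, whose origin is the TCP and whose axes are the flange's). Camera axes: x right, y down, z forward; pixel columns grow to the right and rows downward; lengths in m; the calibration is good to about 2 mm. A picture is of the moment at which its call begins: read the wrist's pose just before it.
- manip.close_job(): hands the job in; it is judged then, once.
The state is a dict: "time": time; "qpos": joint angles; "dq": joint speeds; "effort": joint torques, N m; "eef_pos": TCP position; "tcp_rot": TCP orientation; "force": force on the tool from outside, world axes, zero at the start; "moment": the same for the moment, N m; "opening": finger opening in m; "gripper_force": force on a finger pad.
Only numpy, scipy, OpenCV 4.12 (cv2) and the standard library are available. Lean on these libraries where they do the work, as an engineer would, in place of code of your own. Each camera call takes 0.05 s, during which the arm holds its last target. There are 200 camera calls.

TASK

Pour the three steel balls from the blue scoop into the funnel while its gate rod is still pushed home, and stand the scoop back on the worktop. Then draw the gate rod straight out by its black ball knob, without straining it in its guide, until its yellow band is fully clear of the guide but the red band is still hidden inside, so that all three balls drop into the jar below. Finish still gripping the knob and holding the gate open there; leave the stand's jar, the bottle, the carton and the timer where they are.

Things in the scene. Friction and masses are not known exactly. Their poses are not given: they have to be found in the camera images.
- stand: charging stand, fixed: grey base 96 x 136 x 8 mm (ends at its y = -87 mm), aluminium gate block on two legs, steel funnel on top. Origin on the worktop (z = 0) under the funnel axis, z up; its -y axis is the way the gate rod draws out. Below the funnel an 31 mm square shaft runs from z = 130 down to 74 mm; the rod's bore crosses it
- funnel_rim (a point): centre of the round funnel's rim, 163 mm above the worktop; inner rim radius 48 mm
- guide_mouth (a point): centre of the mouth of the rod's bore (19 mm wide, 13 mm high, 92 mm above the worktop), at y = -85 mm in the stand's frame; the guide round it is 34 mm wide, 28 mm high and runs 69 mm back to the shaft; the rod comes out here, and home its tip sits in a socket beyond the shaft
- gate_rod: loose flat steel rod, 17 mm wide and 11 mm high, level in the guide, shutting the shaft while home. Origin: middle of its black ball knob (28 mm diameter), 91 mm high; the rod runs along its +y to its tip 148 mm away. Home, the origin is at y = -124 to -129 mm in the stand's frame; the shaft is open below y = -164 mm. About 60 g, little drag if pulled straight
- yellow_band (a point): middle of the rod's 10 mm yellow band, 79 mm from the knob's middle; the band is clear of the guide's mouth when the knob is below y = -169 mm in the stand's frame
- red_band (a point): middle of the rod's 10 mm red band, 107 mm from the knob's middle; it stays hidden while the knob is above y = -187 mm in the stand's frame
- milling_jar: loose clear plastic jar on the base under the shaft, in a low collar: 48 mm outside, 43 mm inside diameter, 60 mm high, floor 5 mm. Origin at the centre of its underside
- scoop: loose blue open channel, 80 x 42 mm, walls 38 mm high, about 120 g. Origin on its underside, under the fin; z up. Open mouth at its x = -42 mm, closed back at x = +38 mm; the floor falls 10 degrees from mouth to back, where the balls lie. Tipping it 35 degrees, mouth down, empties it
- scoop_fin (a point): grip point on the scoop's upright fin, 66 mm above its underside: the fin is 12 mm thick (along the scoop's y), 28 mm long (along x), from 43 to 84 mm high
- scoop_mouth (a point): middle of the floor's edge at the scoop's open mouth, at its x = -42 mm, 20 mm above its underside
- ball_0: polished steel ball, 14 mm diameter, 11 g, lying loose in the scoop; origin at its centre
- ball_1: polished steel ball like ball_0
- ball_2: polished steel ball like ball_0
- reagent: bystander: white wide-mouth bottle, 78 mm diameter, 103 mm high; origin at the centre of its underside
- kit_box: bystander: small blue and white carton 52 x 76 x 42 mm; origin at the centre of its underside
- timer: bystander: flat white bench timer 68 x 60 x 15 mm; origin at the centre of its underside
Mind the look-alikes: they are no part of the job. Of the things like the scoop, leave any that is pink; of the rest the larger one is meant.

How it is judged:
By the outcome, as a careful person would: the job done as asked, in the order asked, and still so for the second after the job is handed in, while the arm keeps its last pose, push and grip.
It also fails if it takes over 69 s, if anything falls off the work surface, if the arm or the gripper's body presses on something with over 40 N, if the wrist force passes 120 N, or if a joint passes its speed limit or range.

## Working session

There is one attempt and no reset: what is moved stays moved. The work goes in short steps, Python scripts to look and compute and a tool call to move; the robot and the scene stay as the last step left them, time stands still between calls to the robot, and variables do not carry over. Pictures are saved under pics/ and viewed, at most 10 in all, crops included, and the job is handed in when it is done.

Besides the shell and the picture viewer there is one more tool, called after "Emit:" by a JSON object that holds its "op" and its "data", one argument or row to a line. step_arm: Moves the arm, as the interface text tells. Its arguments: {"type":"object","properties":{"targets":{"type":"array"}},"required":["targets"]}

```bash
mkdir -p pics
cat > h.py <<'E'
import numpy as np, cv2, pickle
from bench import manip
from scipy.spatial.transform import Rotation as R
def cam(name):
    s=manip.get_state(); c=manip.camera(name)
    if 'extrinsics' in c: T=np.linalg.inv(c['extrinsics'])
    else:
        W=np.eye(4); W[:3,:3]=R.from_quat(s['tcp_rot']).as_matrix(); W[:3,3]=s['eef_pos']; T=W@c['mount']
    c['T']=T; return c
def save(c,n): cv2.imwrite(f'pics/{n}.png',c['pixels']); pickle.dump(c,open(f'{n}.pkl','wb'))
def load(n): return pickle.load(open(f'{n}.pkl','rb'))
def ray(c,u,v):
    d=c['T'][:3,:3]@np.array([(u-c['cx'])/c['fx'],(v-c['cy'])/c['fy'],1]); return c['T'][:3,3],d
def onz(c,u,v,z):
    o,d=ray(c,u,v); return o+d*(z-o[2])/d[2]
def cross(c1,p1,c2,p2):
    o1,d1=ray(c1,*p1);o2,d2=ray(c2,*p2)
    t=np.linalg.lstsq(np.c_[d1,-d2],o2-o1,rcond=None)[0]
    a=o1+t[0]*d1;b=o2+t[1]*d2; return (a+b)/2,np.linalg.norm(a-b)
def cloud(c):
    z=c['z_map']; v,u=np.indices(z.shape)
    p=np.stack([(u-c['cx'])/c['fx']*z,(v-c['cy'])/c['fy']*z,z],-1)
    return p@c['T'][:3,:3].T+c['T'][:3,3]
E
python3 - <<'E'
from h import *
for n in ['scene','top','wrist']:
    c=cam(n); save(c,n+'0'); print(n,c['T'].round(3).tolist(),c['fx'],c['cx'],c['cy'], (c['z_map']>0).mean())
print(manip.get_state())
a,b=[load(n)['pixels'] for n in('scene0','top0')]
cv2.imwrite('pics/s0.png',cv2.resize(a,(800,600)));cv2.imwrite('pics/t0.png',cv2.resize(b,(800,600)))
E
```

```text
scene [[0.905, -0.217, 0.367, 0.191], [-0.426, -0.503, 0.752, -0.607], [0.022, -0.836, -0.548, 0.63], [0.0, 0.0, 0.0, 1.0]] 399.1877059984749 249.11122929408836 195.53445151239478 0.9959818522135416
top [[0.057, -0.973, 0.225, 0.292], [-0.998, -0.055, 0.018, 0.06], [-0.005, -0.226, -0.974, 1.308], [0.0, 0.0, 0.0, 1.0]] 500.0674135861527 254.5699058640194 193.72459043456251 0.9960174560546875
wrist [[0.428, 0.87, 0.244, 0.216], [0.904, -0.412, -0.118, 0.617], [-0.002, 0.271, -0.963, 0.373], [0.0, 0.0, 0.0, 1.0]] 313.2833697288926 250.34379990255792 190.00815347552768 0.9959920247395834
{'time': 0.15, 'qpos': array([-1.22820034,  0.33374047,  0.03985601,  1.46606366, -0.01342921,
        1.3432923 , -0.05850454]), 'dq': array([-6.37027477e-06, -2.23110632e-03,  6.34263323e-04, -1.18241718e-03,
        7.98707546e-04,  8.29494260e-04, -1.72116747e-03]), 'effort': array([ 1.87262522e-03, -6.59041786e+01,  1.36645954e+00, -4.05878305e+01,
        1.66283565e-02,  9.45156673e-03, -1.82637103e-05]), 'eef_pos': array([0.27776527, 0.58727195, 0.23063277]), 'tcp_rot': array([ 2.19110158e-01,  9.75699931e-01, -6.08779665e-04, -1.13153802e-04]), 'force': array([-0.29133229, -0.15988189,  0.35537437]), 'moment': array([-0.00015243, -0.0130712 ,  0.01215009]), 'gripper_force': 0.0, 'opening': 0.08514028669995609}
```

View pics/s0.png

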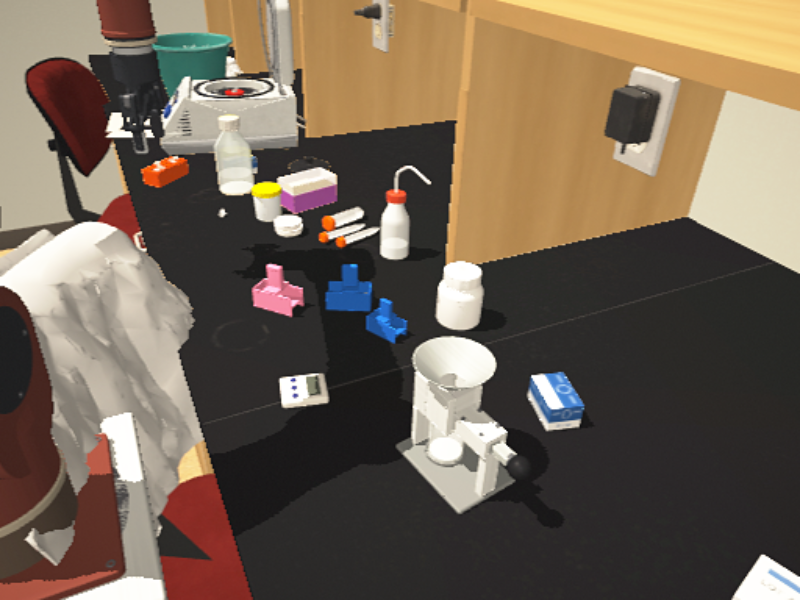

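View pics/t0.png

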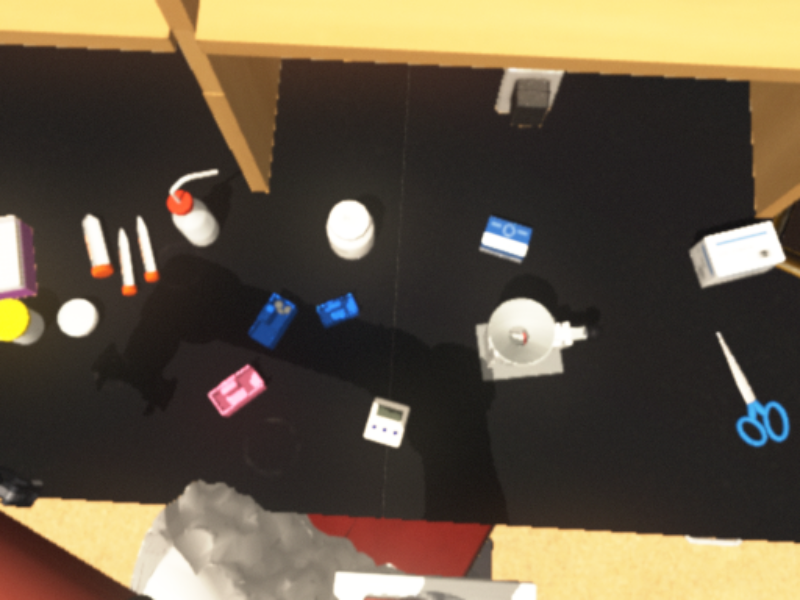

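The scene view shows the larger blue scoop at (349,290), a small blue look-alike at (386,322), a pink one at (277,290), the funnel at (455,365) and the knob at (518,466). In the top view, the scoop is at (273,320), the funnel at (520,335) and the knob near (592,328).

Run:
```python
from h import *
np.set_printoptions(precision=4,suppress=True)
for n in ['top0','scene0']:
    c=load(n); P=cloud(c); hsv=cv2.cvtColor(c['pixels'],cv2.COLOR_BGR2HSV)
    m=((hsv[...,0]>100)&(hsv[...,0]<125)&(hsv[...,1]>120)&(hsv[...,2]>40)).astype(np.uint8)
    k,l,st,ce=cv2.connectedComponentsWithStats(m)
    for i in range(1,k):
        if st[i,4]<150: continue
        p=P[l==i]; print(n,'blue',ce[i],st[i,4],p.min(0),p.max(0))
        hi=p[p[:,2]>0.07]
        if len(hi)>3: 
            (cx,cy),wh,a=cv2.minAreaRect((hi[:,:2]*1000).astype(np.float32)); print('  fin',len(hi),hi.mean(0),hi.max(0),(cx,cy),wh,a)
        b=p[p[:,2]>.015]; print('  rect',cv2.minAreaRect((b[:,:2]*1000).astype(np.float32)))
    # funnel rim
    q=P.reshape(-1,3); 
    r=(np.abs(P[...,2]-.163)<.005)&(P[...,0]>.3)&(P[...,0]<.8)&(P[...,1]<0.1)&(P[...,1]>-.5)
    pr=P[r]; print('rim',len(pr),cv2.minEnclosingCircle((pr[:,:2]*1000).astype(np.float32)),pr[:,2].mean())
    # knob: dark, above table
    ctr=pr.mean(0)
    kk=(hsv[...,2]<70)&(P[...,2]>.07)&(P[...,2]<.115)&(np.abs(P[...,0]-ctr[0])<.2)&(np.abs(P[...,1]-ctr[1])<.2)
    pk=P[kk]; v,u=np.nonzero(kk); print('knob',len(pk),pk.mean(0),pk.min(0),pk.max(0),u.mean(),v.mean())
    A=np.c_[2*pk,np.ones(len(pk))]; s=np.linalg.lstsq(A,(pk**2).sum(1),rcond=None)[0]; print('sphere',s[:3],np.sqrt(s[3]+s[:3]@s[:3]))
    g=(P[...,2]>.003)&(P[...,2]<.012)&(np.hypot(P[...,0]-ctr[0],P[...,1]-ctr[1])<.13)
    pg=P[g]; print('base',len(pg),cv2.minAreaRect((pg[:,:2]*1000).astype(np.float32)))
    gd=(P[...,2]>.103)&(P[...,2]<.109)&(np.hypot(P[...,0]-ctr[0],P[...,1]-ctr[1])<.12); pg=P[gd];print('guide top',len(pg),pg.mean(0), pg.min(0),pg.max(0))
    if n=='top0':
        w=cv2.resize(c['pixels'][170:270,140:240],(500,500),interpolation=cv2.INTER_CUBIC);w2=cv2.resize(c['pixels'][170:270,295:395],(500,500),interpolation=cv2.INTER_CUBIC)
    else:
        w3=cv2.resize(c['pixels'][160:230,195:275],(400,350),interpolation=cv2.INTER_CUBIC);w4=cv2.resize(c['pixels'][210:330,250:350],(400,480)[:2],interpolation=cv2.INTER_CUBIC)
can=np.zeros((600,800,3),np.uint8)
can[:300,:300]=cv2.resize(w,(300,300));can[:300,300:600]=cv2.resize(w2,(300,300));can[300:,:340]=cv2.resize(w3,(340,300));can[300:,400:650]=cv2.resize(w4,(250,300))
cv2.imwrite('pics/crop1.png',can)
```

```text
top0 blue [325.4956 146.2632] 228 [ 0.292  -0.1428 -0.0056] [0.7614 0.0595 1.3082]
  rect ((509.9888000488281, -37.368072509765625), (74.40965270996094, 472.0055236816406), 74.37533569335938)
top0 blue [173.711  205.7422] 609 [ 0.292   0.0595 -0.0065] [0.6017 0.3351 1.3082]
  fin 63 [0.5437 0.2864 0.1016] [0.5615 0.3001 1.3082] (427.95074462890625, 173.25267028808594) (353.496337890625, 26.369321823120117) 44.18872833251953
  rect ((444.7501220703125, 172.09027099609375), (369.6728210449219, 85.68212890625), 49.445068359375)
top0 blue [215.7633 198.2222] 414 [ 0.292   0.0595 -0.006 ] [0.6086 0.2241 1.3082]
  rect ((442.9493713378906, 120.27619171142578), (324.2921142578125, 62.58246612548828), 26.658632278442383)
top0 blue [488.2441 270.6806] 598 [ 0.292  -0.5761 -0.0082] [0.4637 0.0595 1.3082]
  rect ((371.87646484375, -238.28543090820312), (51.80812454223633, 614.4489135742188), 10.1909818649292)
rim 351 ((525.0372924804688, -105.78593444824219), 50.14667510986328) 0.1616908000477392
knob 89 [ 0.5432 -0.2281  0.1007] [ 0.5306 -0.2411  0.0908] [ 0.5565 -0.2159  0.1101] 379.921348314
[... 710 characters left out ...]
  0.6299]
  fin 5 [ 0.1913 -0.6068  0.6299] [ 0.1913 -0.6068  0.6299] (191.29400634765625, -606.75634765625) (0.0, 0.0) 0.0
  rect ((480.8271789550781, -348.6637268066406), (771.8193969726562, 77.84567260742188), 47.47348403930664)
rim 355 ((525.0865478515625, -106.03954315185547), 50.97013854980469) 0.16123845972506332
knob 202 [ 0.5408 -0.231   0.0983] [ 0.5174 -0.2434  0.0846] [ 0.5578 -0.1416  0.108 ] 331.470297029703 297.6930693069307
sphere [ 0.551  -0.1913  0.0751] 0.05079538671893076
base 1389 ((524.6481323242188, -108.4544677734375), (218.6181182861328, 256.44708251953125), 61.46818542480469)
guide top 523 [ 0.529  -0.1549  0.1062] [ 0.4917 -0.1938  0.1031] [ 0.5552 -0.0716  0.1089]
```

View pics/crop1.png

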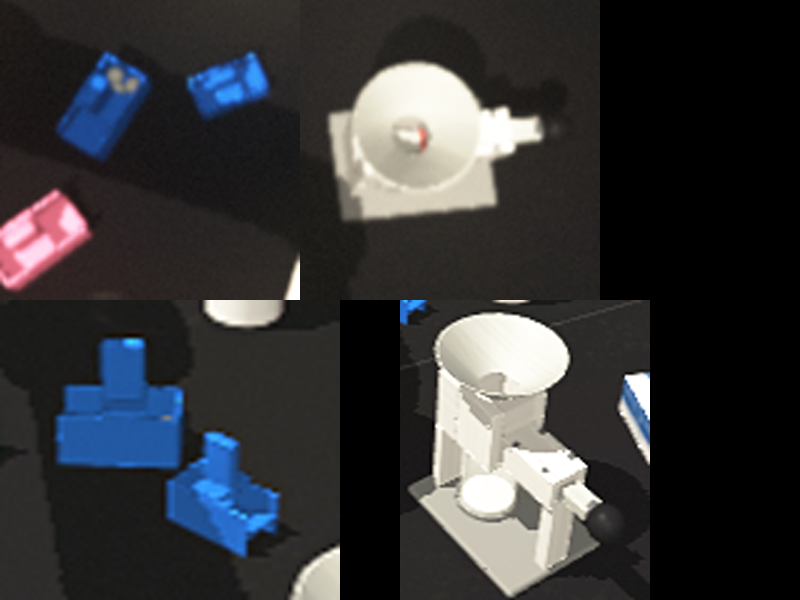

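Run:
```python
from h import *
np.set_printoptions(precision=4,suppress=True)
A=[]
for n,box in [('top0',(155,170,195,235)),('scene0',(205,165,240,202))]:
    c=load(n); P=cloud(c); hsv=cv2.cvtColor(c['pixels'],cv2.COLOR_BGR2HSV)
    m=((hsv[...,0]>100)&(hsv[...,0]<125)&(hsv[...,1]>120)&(hsv[...,2]>40)&(c['z_map']>0))
    w=np.zeros_like(m); w[box[1]:box[3],box[0]:box[2]]=1; m&=w
    p=P[m]; fin=p[p[:,2]>.06]; top=p[p[:,2]>.08]
    f32=lambda a:(a[:,:2]*1000).astype(np.float32)
    print(n,'fin',len(fin),fin.mean(0),cv2.minAreaRect(f32(fin)),'top',len(top),top.mean(0) if len(top) else '',p.max(0))
    if len(top)>3: print(cv2.minAreaRect(f32(top)))
    rim=p[np.abs(p[:,2]-.036)<.006]; print(' rim',len(rim),cv2.minAreaRect(f32(rim))); 
    m2=P[w&(P[...,2]>.012)&(P[...,2]<.045)]
    A.append(rim)
    if n=='top0':
        nb=w&(hsv[...,1]<110)&(hsv[...,2]>80); v,u=np.nonzero(nb); print('balls',len(u),u.mean(),v.mean(),P[nb].mean(0),P[nb].min(0),P[nb].max(0))
        b=m2; print(' all',cv2.minAreaRect(f32(b)))
A=np.concatenate(A); r=cv2.minAreaRect((A[:,:2]*1000).astype(np.float32)); print('both',r,cv2.boxPoints(r))
for n in ['top0','scene0']:
    c=load(n)
    for k,(x,y,R0) in {'reagent':(0,0,0)}.items(): pass
c=load('top0');P=cloud(c)
for nm,(x0,y0,x1,y1) in dict(reagent=(205,125,245,170),timer=(228,250,266,290),box=(302,132,345,170),small=(200,185,232,212)).items():
    q=P[y0:y1,x0:x1].reshape(-1,3);q=q[(q[:,2]>.01)&(q[:,2]<.3)];print(nm,q.min(0),q.max(0))
```

```text
top0 fin 75 [0.5471 0.2898 0.0791] ((548.7875366210938, 290.567138671875), (12.145456314086914, 27.90170669555664), 65.35939025878906) top 49 [0.5483 0.2907 0.0839] [0.6017 0.3351 0.0906]
((548.5853271484375, 291.01092529296875), (11.507283210754395, 25.950138092041016), 65.35939025878906)
 rim 127 ((547.3812866210938, 292.04534912109375), (42.68560791015625, 79.56925201416016), 62.2828483581543)
balls 61 179.70491803278688 197.21311475409837 [0.5695 0.2802 0.0205] [0.4663 0.2634 0.0046] [0.5845 0.324  0.0562]
 all ((525.8771362304688, 302.88067626953125), (43.697418212890625, 127.79251098632812), 62.072322845458984)
scene0 fin 90 [0.5467 0.2862 0.0738] ((548.0425415039062, 287.3464660644531), (12.131361961364746, 27.733095169067383), 63.262855529785156) top 26 [0.5473 0.2875 0.0831] [0.6162 0.4357 0.0857]
((547.1962890625, 287.8087158203125), (12.067204475402832, 25.64205551147461), 63.262855529785156)
 rim 145 ((547.180419921875, 289.1942443847656), (47.074241638183594, 78.38778686523438), 63.20930862426758)
both ((546.5891723632812, 289.702880859375), (47.559146881103516, 80.40841674804688), 62.45423126220703) [[499.9454 287.2116]
 [571.2389 250.0262]
 [593.2329 292.1941]
 [521.9395 329.3795]]
reagent [0.6666 0.1273 0.0102] [0.7552 0.2091 0.1098]
timer [0.353  0.0565 0.0101] [0.4304 0.1259 0.0209]
box [ 0.6795 -0.1338  0.0102] [ 0.7464 -0.0518  0.0496]
small [0.5444 0.1517 0.01  ] [0.6001 0.2179 0.0698]
```

```bash
cat >> h.py <<'E'
def rel(pos,ang=None,rot=None):
    """shift mm in current tool axes, and turn, from measured pose to (pos, rot)"""
    s=manip.get_state(); r=R.from_quat(s['tcp_rot'])
    print('t',round(s['time'],2),'pos',s['eef_pos'].round(4),'shift',(r.inv().apply(np.array(pos)-s['eef_pos'])*1000).round(1),
      'turn',(r.inv()*rot).as_rotvec().round(4) if rot is not None else '','open',round(s['opening'],4),round(s['gripper_force'],1),'F',s['force'].round(1))
def down(yaw_y):  # tool pointing down, tool y at world yaw (deg)
    a=np.radians(yaw_y); y=np.array([np.cos(a),np.sin(a),0]); z=np.array([0,0,-1.]); x=np.cross(y,z)
    return R.from_matrix(np.c_[x,y,z])
E
python3 - <<'E'
from h import *
rel([.548,.289,.231],rot=down(62.4))
print(down(62.4).as_matrix().round(3))
for n in('top0','scene0'):
    c=load(n);P=cloud(c)[c['z_map']>0]
    a=np.array([.278,.587]);b=np.array([.548,.289])
    t=np.clip(((P[:,:2]-a)@(b-a))/((b-a)@(b-a)),0,1);d=np.linalg.norm(P[:,:2]-a-t[:,None]*(b-a),axis=1)
    for lo in np.arange(0,1,.1):
        q=P[(d<.09)&(t>=lo)&(t<lo+.1)]; print(n,round(lo,1),q[:,2].max().round(3) if len(q) else '',end=' ')
    print()
E
```

```text
t 0.15 pos [0.2778 0.5873 0.2306] shift [-3.718e+02 -1.541e+02 -2.000e-01] turn [-0.0012  0.0001  0.0399] open 0.0851 0.0 F [-0.3 -0.2  0.4]
[[-0.886  0.463  0.   ]
 [ 0.463  0.886  0.   ]
 [ 0.     0.    -1.   ]]
top0 0.0 0.353 top0 0.1 0.314 top0 0.2 0.01 top0 0.3 0.013 top0 0.4 0.008 top0 0.5 0.009 top0 0.6 0.09 top0 0.7 0.086 top0 0.8 0.041 top0 0.9 0.091 
scene0 0.0 0.486 scene0 0.1 0.485 scene0 0.2 0.004 scene0 0.3 0.003 scene0 0.4 0.003 scene0 0.5 0.003 scene0 0.6 0.086 scene0 0.7 0.085 scene0 0.8 0.039 scene0 0.9 0.086
```

Path is clear. I'll move above the scoop fin.

Emit:
{"op": "step_arm", "data": {
  "targets": [0,0,0.04,-10,-4,0,50,0,0,0,-20,-8,0,50,0,0,0,-30,-13,0,50,0,0,0,-34,-14,0,50,0,0,0,-34,-14,0,50,0,0,0,-34,-14,0,50,0,0,0,-34,-14,0,50,0,0,0,-34,-14,0,50,0,0,0,-34,-14,0,50,0,0,0,-34,-14,0,50,0,0,0,-30,-13,20,50,0,0,0,-25,-10,20,50,0,0,0,-15,-4,20,50,0,0,0,0,0,0,50,0,0,0,0,0,0,50,0,0,0,0,0,0,50]
}}

```text
time: 1.48
eef_pos: [0.5345, 0.285, 0.1719]
tcp_rot: [0.239, 0.971, 0.0, -0.0]
force: [-0.6, 1.1, -0.9]
opening: 0.0504
gripper_force: 0.0
```

Run:
```python
from h import *
rel([.548,.289,.050],rot=down(62.4))
c=cam('wrist'); save(c,'w1')
P=cloud(c);h=cv2.cvtColor(c['pixels'],cv2.COLOR_BGR2HSV)
m=((h[...,0]>100)&(h[...,0]<125)&(h[...,1]>120)&(h[...,2]>40)&(c['z_map']>0))
f=P[m&(P[...,2]>.06)&(np.hypot(P[...,0]-.548,P[...,1]-.289)<.04)];print(len(f),f.max(0))
f=f[f[:,2]>.078]
print(len(f),f.mean(0),cv2.minAreaRect((f[:,:2]*1000).astype(np.float32)))
b=P[m&(abs(P[...,2]-.036)<.005)&(np.hypot(P[...,0]-.548,P[...,1]-.289)<.06)]
print(cv2.minAreaRect((b[:,:2]*1000).astype(np.float32)))
```

```text
t 1.48 pos [0.5345 0.285  0.1719] shift [-10.1   9.7 121.9] turn [ 0.0006 -0.0003 -0.0006] open 0.0504 0.0 F [-0.6  1.1 -0.9]
626 [0.56055729 0.30276406 0.17867303]
523 [0.54470209 0.29139212 0.08758783] ((538.325439453125, 278.9861755371094), (44.72664260864258, 27.42278289794922), 58.32754135131836)
((545.4402465820312, 293.23004150390625), (41.783382415771484, 80.18360900878906), 61.908668518066406)
```

View pics/w1.png

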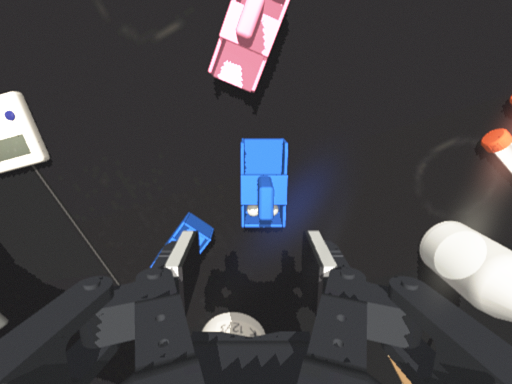

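The wrist view shows the scoop at (264,183), its mouth up in the picture and the balls at its back (260,210), with the jaws aligned to the fin. I'll descend and grip.

Emit:
{"op": "step_arm", "data": {
  "targets": [0,0,0,-5,6,0,50,0,0,0,-4,5,0,50,0,0,0,0,0,15,50,0,0,0,0,0,25,50,0,0,0,0,0,30,50,0,0,0,0,0,25,50,0,0,0,0,0,17,50,0,0,0,0,0,10,50,0,0,0,0,0,0,50,0,0,0,0,0,0,30,0,0,0,0,0,0,18,0,0,0,0,0,0,5,0,0,0,0,0,0,0,0,0,0,0,0,0,0,0,0,0,0,0,0,0,0,0,0,0,0,0,0]
}}

```text
time: 2.87
eef_pos: [0.5489, 0.2905, 0.0509]
tcp_rot: [0.239, 0.971, 0.001, 0.001]
force: [0.0, 0.5, 6.3]
opening: 0.0112
gripper_force: 59.2
```

Run:
```python
from h import *
rel([.5475,.2905,.050],rot=down(62.4))
```

```text
t 2.87 pos [0.5489 0.2905 0.0509] shift [ 1.2 -0.7  0.9] turn [ 0.0023  0.0012 -0.0001] open 0.0112 59.2 F [0.  0.5 6.3]
```

Emit:
{"op": "step_arm", "data": {
  "targets": [0,0,0,0,0,-5,0,0,0,0,0,0,-10,0,0,0,0,0,0,-15,0,0,0,0,0,0,-20,0,0,0,0,0,0,-20,0,0,0,0,0,0,-20,0,0,0,0,0,0,-20,0,0,0,0,0,0,-20,0,0,0,0,0,0,-20,0,0,0,0,0,0,-20,0,0,0,0,0,0,-15,0,0,0,0,0,0,-10,0,0,0,0,0,0,-5,0,0,0,0,0,0,0,0]
}}

```text
time: 4.03
eef_pos: [0.5481, 0.2901, 0.2505]
tcp_rot: [0.239, 0.971, 0.001, 0.0]
force: [1.2, -0.2, -1.8]
opening: 0.0117
gripper_force: 58.5
```

Run:
```python
from h import *
C=np.array([.525,-.106,0]);R0=down(62.4);u=R0.as_matrix()[:,0]
M=C-.018*u; M[2]=.205
rel(M-R0.apply([.043,0,.031]),rot=R0)
for th in(.8,):
    Rt=R0*R.from_rotvec([0,-th,0]); m=M.copy();m[2]=.182; print('pour tcp',(m-Rt.apply([.043,0,.031])).round(4))
c=cam('top'); w=cv2.resize(c['pixels'][140:270,120:250],(500,500),interpolation=cv2.INTER_CUBIC);cv2.imwrite('pics/lift.png',w)
```

```text
t 4.03 pos [0.5481 0.2901 0.2505] shift [-224.1 -361.7   14.1] turn [ 0.0013  0.0006 -0.0002] open 0.0117 58.5 F [ 1.2 -0.2 -1.8]
pour tcp [ 0.5478 -0.1179  0.2344]
```

View pics/lift.png

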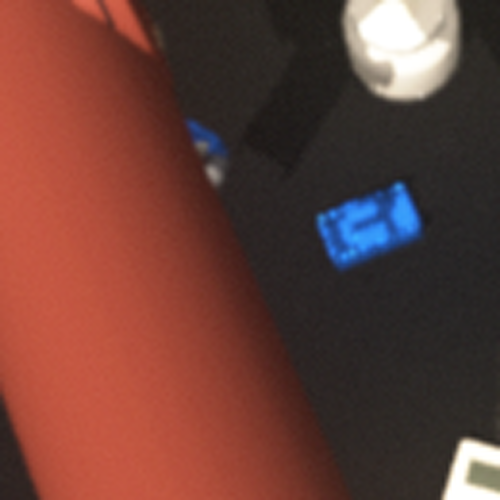

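Emit:
{"op": "step_arm", "data": {
  "targets": [0,0,0,-3.7,-6,0,0,0,0,0,-7.4,-12,0,0,0,0,0,-10.5,-17,0,0,0,0,0,-13.9,-22.5,0,0,0,0,0,-13.9,-22.5,0,0,0,0,0,-13.9,-22.5,0,0,0,0,0,-13.9,-22.5,0,0,0,0,0,-13.9,-22.5,0,0,0,0,0,-13.9,-22.5,0,0,0,0,0,-13.9,-22.5,0,0,0,0,0,-13.9,-22.5,0,0,0,0,0,-13.9,-22.5,0,0,0,0,0,-13.9,-22.5,0,0,0,0,0,-13.9,-22.5,0,0,0,0,0,-13.9,-22.5,0,0,0,0,0,-13.9,-22.5,0,0,0,0,0,-10.5,-17,0,0,0,0,0,-7.4,-12,0,0,0,0,0,-3.7,-6,0,0,0,0,0,0,0,0,0]
}}

```text
time: 5.75
eef_pos: [0.5772, -0.1379, 0.2488]
tcp_rot: [0.24, 0.971, -0.001, -0.0]
force: [-0.5, 0.2, -1.4]
opening: 0.011
gripper_force: 58.5
```

Run:
```python
from h import *
C=np.array([.525,-.106,0]);R0=down(62.4);u=R0.as_matrix()[:,0]
M=C-.018*u; M[2]=.205
rel(M-R0.apply([.043,0,.031]),rot=R0)
c=cam('scene'); w=c['pixels'][150:350,200:400];cv2.imwrite('pics/above.png',cv2.resize(w,(600,600),interpolation=cv2.INTER_CUBIC))
```

```text
t 5.75 pos [ 0.5772 -0.1379  0.2488] shift [ 0.1  4.1 12.8] turn [-0.0013 -0.0006 -0.004 ] open 0.011 58.5 F [-0.5  0.2 -1.4]
```

View pics/above.png

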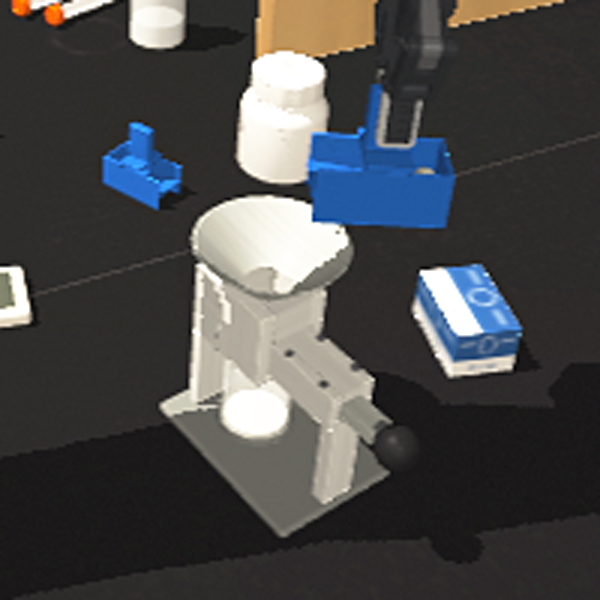

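Emit:
{"op": "step_arm", "data": {
  "targets": [0,0,0,0,2,5,0,0,0,0,0,2,9,0,0,0,0,0,0,9,0,0,0,0,0,0,5,0,0,-0.1,0,3.3,0,-4.1,0,0,-0.1,0,3.3,0,-4.1,0,0,-0.1,0,3.3,0,-4.1,0,0,-0.1,0,3.3,0,-4.1,0,0,-0.1,0,3.3,0,-4.1,0,0,-0.1,0,3.3,0,-4.1,0,0,-0.1,0,3.3,0,-4.1,0,0,-0.1,0,3.3,0,-4.1,0,0,0,0,0,0,0,0,0,0,0,0,0,0,0,0,0,0,0,0,0,0,0,0,0,0,0,0,0]
}}

```text
time: 7.13
eef_pos: [0.5503, -0.116, 0.2432]
tcp_rot: [0.221, 0.896, -0.092, 0.374]
force: [0.1, 1.0, -1.0]
opening: 0.0118
gripper_force: 58.9
```

Run:
```python
from h import *
s=manip.get_state(); print((s['eef_pos']+R.from_quat(s['tcp_rot']).apply([.043,0,.031])).round(4))
rel([.5478,-.1179,.2424],rot=down(62.4)*R.from_rotvec([0,-.8,0]))
c=cam('scene'); a=c['pixels'][150:350,200:400]
c=cam('top'); b=c['pixels'][150:270,270:390]
cv2.imwrite('pics/pour.png',np.hstack([cv2.resize(x,(400,400),interpolation=cv2.INTER_CUBIC) for x in(a,b)]))
```

```text
[ 0.5431 -0.1122  0.1908]
t 7.13 pos [ 0.5503 -0.116   0.2432] shift [ 1.5 -2.9 -0.4] turn [-0.001  -0.009  -0.0013] open 0.0118 58.9 F [ 0.1  1.  -1. ]
```

View pics/pour.png

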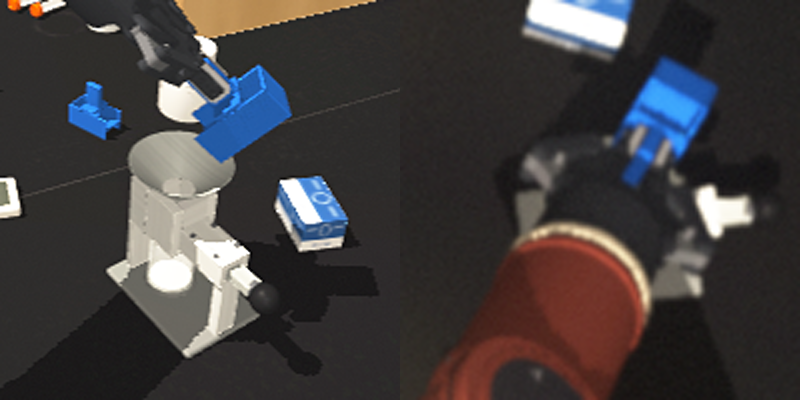

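Emit:
{"op": "step_arm", "data": {
  "targets": [0,-0.1,0,3.3,0,-4.1,0,0,0,0,0,0,0,0,0,0,0,0,0,0,0,0,0,0,0,0,0,0,0,0,0,0,0,0,0,0,0,0,0,0,0,0,0,0.1,0,-2.9,0,4.4,0,0,0.1,0,-2.9,0,4.4,0,0,0.1,0,-2.9,0,4.4,0,0,0.1,0,-2.9,0,4.4,0,0,0.1,0,-2.9,0,4.4,0,0,0.1,0,-2.9,0,4.4,0,0,0.1,0,-2.9,0,4.4,0,0,0.1,0,-2.9,0,4.4,0,0,0.1,0,-2.9,0,4.4,0,0,0,0,0,0,-10,0,0,0,0,0,0,-20,0,0,0,0,0,0,-10,0]
}}

```text
time: 8.73
eef_pos: [0.5811, -0.1342, 0.2626]
tcp_rot: [0.241, 0.97, -0.002, 0.001]
force: [1.0, -0.8, -0.9]
opening: 0.0113
gripper_force: 58.8
```

Emit:
{"op": "step_arm", "data": {
  "targets": [0,0,0,3.7,6,0,0,0,0,0,7.4,12,0,0,0,0,0,10.5,17,0,0,0,0,0,13.9,22.5,0,0,0,0,0,13.9,22.5,0,0,0,0,0,13.9,22.5,0,0,0,0,0,13.9,22.5,0,0,0,0,0,13.9,22.5,0,0,0,0,0,13.9,22.5,0,0,0,0,0,13.9,22.5,0,0,0,0,0,13.9,22.5,0,0,0,0,0,13.9,22.5,0,0,0,0,0,13.9,22.5,0,0,0,0,0,13.9,22.5,0,0,0,0,0,13.9,22.5,0,0,0,0,0,13.9,22.5,0,0,0,0,0,10.5,17,0,0,0,0,0,7.4,12,0,0,0,0,0,3.7,2,0,0,0,0,0,0,0,0,0]
}}

```text
time: 10.4
eef_pos: [0.5493, 0.289, 0.2598]
tcp_rot: [0.24, 0.971, -0.002, -0.0]
force: [-1.1, -0.4, -1.6]
opening: 0.0112
gripper_force: 58.7
```

Run:
```python
from h import *
rel([.5485,.2903,.052],rot=down(62.4))
c=cam('scene'); a=c['pixels'][150:350,200:400]; save(c,'s5')
c=cam('top'); b=c['pixels'][150:270,270:390]; save(c,'t5')
cv2.imwrite('pics/after.png',np.hstack([cv2.resize(x,(400,400),interpolation=cv2.INTER_CUBIC) for x in(a,b)]))
```

```text
t 10.4 pos [0.5493 0.289  0.2598] shift [  1.4   1.4 207.8] turn [-0.0031  0.0003 -0.0039] open 0.0112 58.7 F [-1.1 -0.4 -1.6]
```

View pics/after.png

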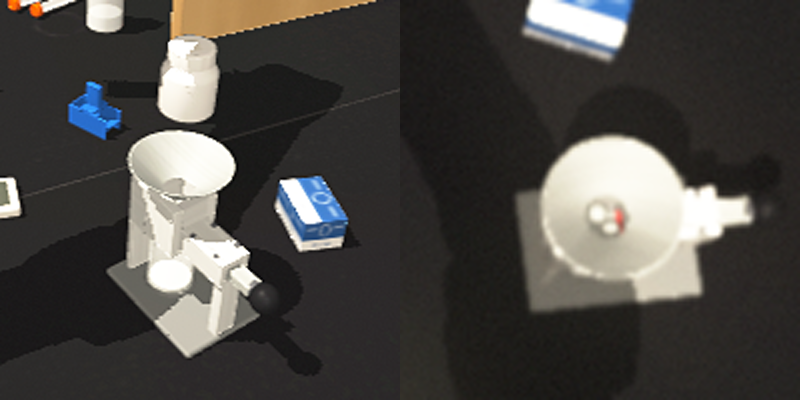

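The top view shows the balls in the funnel throat at (605,217), and no stray balls on the worktop. Next I'll set the scoop down.

Emit:
{"op": "step_arm", "data": {
  "targets": [0,0,0,0,0,10,0,0,0,0,0,0,20,0,0,0,0,0,0,25,0,0,0,0,0,0,25,0,0,0,0,0,0,25,0,0,0,0,0,0,25,0,0,0,0,0,0,25,0,0,0,0,0,0,20,0,0,0,0,0,0,12,0,0,0,0,0,0,8,0,0,0,0,0,0,5,0,0,0,0,0,0,3,0,0,0,0,0,0,2,0,0,0,0,0,0,2,0,0,0,0,0,0,0,0,0,0,0,0,0,0,0]
}}

```text
time: 11.83
eef_pos: [0.5503, 0.2875, 0.0532]
tcp_rot: [0.242, 0.97, -0.002, -0.0]
force: [-0.0, -0.2, -0.5]
opening: 0.0116
gripper_force: 58.8
```

Emit:
{"op": "step_arm", "data": {
  "targets": [0,0,0,0,0,1,0,0,0,0,0,0,1,0,0,0,0,0,0,0,0,0,0,0,0,0,0,12,0,0,0,0,0,0,25,0,0,0,0,0,0,40,0,0,0,0,0,0,50,0,0,0,0,0,0,50,0,0,0,0,0,-10,50,0,0,0,0,0,-25,50,0,0,0,0,0,-40,50,0,0,0,0,0,-40,50,0,0,0,0,0,-40,50,0,0,0,0,0,-25,50,0,0,0,0,0,0,50]
}}

```text
time: 13.08
eef_pos: [0.5528, 0.2889, 0.2385]
tcp_rot: [0.242, 0.97, 0.002, 0.003]
force: [0.7, -0.8, -0.3]
opening: 0.0501
gripper_force: 0.0
```

Run:
```python
from h import *
np.set_printoptions(precision=4,suppress=True)
# tool for rod: y across the rod (stand x, yaw 8.6 deg), pointing down
C=np.array([.525,-.106])
rel([.5437,-.2290,.250],rot=down(8.6)); print(R.from_quat(manip.get_state()['tcp_rot']).as_matrix().round(3))
c=cam('wrist'); save(c,'w2'); cv2.imwrite('pics/w2.png',c['pixels'])
P=cloud(c);h=cv2.cvtColor(c['pixels'],cv2.COLOR_BGR2HSV)
m=((h[...,0]>100)&(h[...,0]<125)&(h[...,1]>120)&(h[...,2]>40)&(c['z_map']>0)&(np.hypot(P[...,0]-.548,P[...,1]-.289)<.06))
for lo,hi in((.03,.042),(.078,.09)):
    q=P[m&(P[...,2]>lo)&(P[...,2]<hi)];print(len(q),q.mean(0),cv2.minAreaRect((q[:,:2]*1000).astype(np.float32)))
# knob & guide with both views, clean depth
for n in('t5','s5'):
    c=load(n);P=cloud(c);h=cv2.cvtColor(c['pixels'],cv2.COLOR_BGR2HSV)
    ok=c['z_map']>0
    k=ok&(h[...,2]<75)&(P[...,2]>.075)&(np.hypot(P[...,0]-.544,P[...,1]+.229)<.022);q=P[k]
    s=np.linalg.lstsq(np.c_[2*q,np.ones(len(q))],(q**2).sum(1),rcond=None)[0];print(n,'knob',len(q),s[:3],np.sqrt(s[3]+s[:3]@s[:3]),q.min(0),q.max(0))
    g=ok&(P[...,2]>.1)&(P[...,2]<.112)&(P[...,1]<-.155)&(P[...,1]>-.2)&(abs(P[...,0]-.536)<.04)&(h[...,2]>100);q=P[g]
    print(' guide',len(q),q.mean(0),cv2.minAreaRect((q[:,:2]*1000).astype(np.float32)))
    r=ok&(P[...,2]>.09)&(P[...,2]<.1)&(P[...,1]<-.195)&(P[...,1]>-.215)&(abs(P[...,0]-.54)<.02)&(h[...,2]>100);q=P[r]
    print(' rod',len(q),q.mean(0) if len(q) else '')
```

```text
t 13.08 pos [0.5528 0.2889 0.2385] shift [-235.  -461.6  -12.9] turn [0.0076 0.0021 0.9324] open 0.0501 0.0 F [ 0.7 -0.8 -0.3]
[[-0.883  0.469  0.007]
 [ 0.469  0.883  0.003]
 [-0.005  0.006 -1.   ]]
492 [0.5535 0.2857 0.0381] ((546.2079467773438, 289.4032287597656), (42.077049255371094, 79.615966796875), 61.994205474853516)
333 [0.5474 0.2886 0.0834] ((548.0011596679688, 288.1601867675781), (10.862744331359863, 28.369691848754883), 62.068504333496094)
t5 knob 89 [ 0.5445 -0.2279  0.0953] 0.011897108040046633 [ 0.5306 -0.2418  0.0889] [ 0.5576 -0.216   0.1094]
 guide 141 [ 0.5353 -0.1778  0.1063] ((536.0694580078125, -181.98619079589844), (33.9283561706543, 37.09072494506836), 87.34741973876953)
 rod 51 [ 0.5403 -0.2053  0.0962]
s5 knob 199 [ 0.5446 -0.2294  0.0917] 0.013536597950509103 [ 0.5298 -0.2431  0.0847] [ 0.5558 -0.2147  0.1061]
 guide 312 [ 0.533  -0.1746  0.1056] ((534.6043701171875, -171.88108825683594), (35.07437515258789, 39.093936920166016), 9.152692794799805)
 rod 94 [ 0.5385 -0.2044  0.0958]
```

Emit:
{"op": "step_arm", "data": {
  "targets": [0,0,0.116,0,0,0,50,0,0,0.116,0,0,0,50,0,0,0.116,0,0,0,50,0,0,0.116,0,0,0,50,0,0,0.116,0,0,0,50,0,0,0.116,0,0,0,50,0,0,0.116,0,0,0,50,0,0,0.116,0,0,0,50,0,0,0,0,0,0,50]
}}

```text
time: 13.88
eef_pos: [0.5497, 0.2876, 0.2297]
tcp_rot: [0.652, 0.758, -0.003, 0.0]
force: [-0.3, -0.2, -0.3]
opening: 0.0499
gripper_force: 0.0
```

Emit:
{"op": "step_arm", "data": {
  "targets": [0,0,0,-10,-1.7,0,50,0,0,0,-20,-3.4,0,50,0,0,0,-30,-5.1,0,50,0,0,0,-35.5,-6.1,0,50,0,0,0,-35.5,-6.1,0,50,0,0,0,-35.5,-6.1,0,50,0,0,0,-35.5,-6.1,0,50,0,0,0,-35.5,-6.1,0,50,0,0,0,-35.5,-6.1,0,50,0,0,0,-35.5,-6.1,0,50,0,0,0,-35.5,-6.1,0,50,0,0,0,-35.5,-6.1,0,50,0,0,0,-35.5,-6.1,0,50,0,0,0,-35.5,-6.1,0,50,0,0,0,-30,-5.1,0,50,0,0,0,-20,-3.4,0,50,0,0,0,-10,-1.7,0,50,0,0,0,0,0,0,50,0,0,0,0,0,0,50,0,0,0,0,0,0,50]
}}

```text
time: 15.55
eef_pos: [0.5429, -0.2281, 0.2321]
tcp_rot: [0.649, 0.761, -0.001, 0.0]
force: [0.3, 0.4, 1.1]
opening: 0.0502
gripper_force: 0.0
```

Run:
```python
from h import *
np.set_printoptions(precision=4,suppress=True)
rel([.5445,-.2287,.074],rot=down(8.8))
c=cam('wrist'); save(c,'w3')
P=cloud(c);h=cv2.cvtColor(c['pixels'],cv2.COLOR_BGR2HSV);ok=c['z_map']>0
k=ok&(h[...,2]<75)&(P[...,2]>.075)&(P[...,2]<.115)&(np.hypot(P[...,0]-.544,P[...,1]+.229)<.022);q=P[k]
s=np.linalg.lstsq(np.c_[2*q,np.ones(len(q))],(q**2).sum(1),rcond=None)[0];print('knob',len(q),s[:3],np.sqrt(s[3]+s[:3]@s[:3]),q.min(0),q.max(0))
g=ok&(P[...,2]>.1)&(P[...,2]<.112)&(P[...,1]<-.155)&(P[...,1]>-.2)&(abs(P[...,0]-.536)<.04)&(h[...,2]>100);q=P[g]
print(' guide',len(q),q.mean(0),cv2.minAreaRect((q[:,:2]*1000).astype(np.float32)))
r=ok&(P[...,2]>.09)&(P[...,2]<.1)&(P[...,1]<-.195)&(P[...,1]>-.215)&(abs(P[...,0]-.54)<.02)&(h[...,2]>100);q=P[r]
print(' rod',len(q),q.mean(0) if len(q) else '')
r=(np.abs(P[...,2]-.163)<.003)&ok; q=P[r]; print(len(q),cv2.minEnclosingCircle((q[:,:2]*1000).astype(np.float32)) if len(q) else '')
```

```text
t 15.55 pos [ 0.5429 -0.2281  0.2321] shift [ -0.5   1.9 158.1] turn [-0.0021  0.0021  0.0044] open 0.0502 0.0 F [0.3 0.4 1.1]
knob 651 [ 0.5428 -0.228   0.0915] 0.01354263118667833 [ 0.5289 -0.2415  0.0903] [ 0.5565 -0.2151  0.106 ]
 guide 1704 [ 0.533  -0.1717  0.106 ] ((533.380859375, -170.8249969482422), (34.17656326293945, 36.69560623168945), 9.033979415893555)
 rod 405 [ 0.539  -0.2045  0.0966]
1916 ((522.9156494140625, -106.03678131103516), 50.256351470947266)
```

View pics/w3.png

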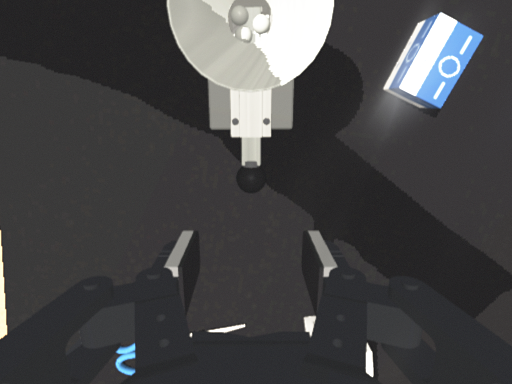

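The wrist view shows all three balls in the throat at (239,15), (262,22) and (245,35). The rod is home, and the knob at (251,178) is centred between the jaws. I'll descend.

Emit:
{"op": "step_arm", "data": {
  "targets": [0,0,0,0,0,10,50,0,0,0,0,0,20,50,0,0,0,0,0,25,50,0,0,0,0,0,25,50,0,0,0,0,0,25,50,0,0,0,0,0,25,50,0,0,0,0,0,15,50,0,0,0,0,0,10,50,0,0,0,0,0,5,50,0,0,0,0,0,0,50,0,0,0,0,0,0,50]
}}

```text
time: 16.52
eef_pos: [0.5428, -0.2305, 0.073]
tcp_rot: [0.65, 0.76, -0.002, 0.001]
force: [-0.7, -0.6, 1.0]
opening: 0.0502
gripper_force: 0.0
```

Run:
```python
from h import *
rel([.5430,-.2281,.0705],rot=down(9.0))
```

```text
t 16.52 pos [ 0.5428 -0.2305  0.073 ] shift [2.3 0.6 2.5] turn [-0.0012  0.0035 -0.0018] open 0.0502 0.0 F [-0.7 -0.6  1. ]
```

Emit:
{"op": "step_arm", "data": {
  "targets": [0,0.003,0,2.3,0.5,2,40,0,0,0,0,0,0,34,0,0,0,0,0,0,29,0,0,0,0,0,0,27,0,0,0,0,0,0,20,0,0,0,0,0,0,10,0,0,0,0,0,0,0,0,0,0,0,0,0,0,0,0,0,0,0,0,0]
}}

```text
time: 17.27
eef_pos: [0.5428, -0.2282, 0.0706]
tcp_rot: [0.65, 0.76, -0.001, -0.0]
force: [1.6, 0.4, 1.9]
opening: 0.0253
gripper_force: 58.8
```

Emit:
{"op": "step_arm", "data": {
  "targets": [0,0,0,-1,0,0,0,0,0,0,-2,0,0,0,0,0,0,-3,0,0,0,0,0,0,-3,0,0,0,0,0,0,-3,0,0,0,0,0,0,-2,0,0,0,0,0,0,-1,0,0,0,0,0,0,0,0,0,0]
}}

```text
time: 17.93
eef_pos: [0.5446, -0.2438, 0.0704]
tcp_rot: [0.651, 0.759, -0.001, -0.0]
force: [-1.2, -1.1, 1.5]
opening: 0.0251
gripper_force: 58.8
```

Run:
```python
from h import *
s=manip.get_state(); r=R.from_quat(s['tcp_rot'])
d=(s['eef_pos']-np.array([.5428,-.2282,.0706]))*1000; S=R.from_euler('z',9,degrees=True)
print('moved in stand frame',S.inv().apply(d).round(2),'F stand',S.inv().apply(s['force']).round(2),'yaw',(-R.from_matrix(r.as_matrix()).as_euler('zyx',degrees=True)).round(2),r.as_matrix()[:,0].round(4),s['moment'].round(2))
```

```text
moved in stand frame [ -0.7  -15.72  -0.22] F stand [-1.32 -0.93  1.53] yaw [ 9.8830e+01  1.2000e-01 -1.7994e+02] [-1.535e-01  9.881e-01 -8.000e-04] [-0.13  0.13  0.  ]
```

Emit:
{"op": "step_arm", "data": {
  "targets": [0,0,0,-2,0.3,0,0,0,0,0,-3,0.2,0,0,0,0,0,-4,0,0,0,0,0,0,-4,0,0,0,0,0,0,-4,0,0,0,0,0,0,-4,0,0,0,0,0,0,-4,0,0,0,0,0,0,-4,0,0,0,0,0,0,-4,0,0,0,0,0,0,-3,0,0,0,0,0,0,-1,0,0,0,0,0,0,0,0,0,0,0,0,0,0,0,0,0]
}}

```text
time: 19.02
eef_pos: [0.551, -0.2796, 0.0704]
tcp_rot: [0.65, 0.76, -0.001, -0.0]
force: [-1.2, -0.2, -0.4]
opening: 0.0251
gripper_force: 58.8
```

Run:
```python
from h import *
np.set_printoptions(precision=4,suppress=True)
s=manip.get_state()
d=(s['eef_pos']-np.array([.5428,-.2282,.0706]))*1000; S=R.from_euler('z',9,degrees=True)
print('moved',S.inv().apply(d).round(2),'F stand',S.inv().apply(s['force']).round(2))
C=np.array([.5235,-.106,0])
ims=[]
for n in('wrist','scene','top'):
    c=cam(n);save(c,n+'9');P=cloud(c);h=cv2.cvtColor(c['pixels'],cv2.COLOR_BGR2HSV);ok=(c['z_map']>0)&(np.hypot(P[...,0]-.54,P[...,1]+.22)<.09)&(P[...,2]>.075)&(P[...,2]<.115)
    for nm,lo,hi in(('yel',18,38),('red',0,8)):
        m=ok&(h[...,0]>=lo)&(h[...,0]<=hi)&(h[...,1]>120)&(h[...,2]>60);q=(P[m]-C)@S.as_matrix()
        if len(q)>3: print(n,nm,len(q),q.min(0),q.max(0))
    ims.append(c['pixels'])
a=cv2.resize(ims[0][0:200,150:350],(400,400)); b=cv2.resize(ims[1][210:340,240:370],(400,400),interpolation=cv2.INTER_CUBIC)
cv2.imwrite('pics/fin.png',np.hstack([a,b]))
```

```text
moved [  0.03 -52.09  -0.15] F stand [-1.19 -0.04 -0.36]
wrist yel 1439 [-0.0092 -0.1012  0.094 ] [ 0.0081 -0.0915  0.0988]
scene yel 60 [-0.0089 -0.1026  0.0837] [ 0.0107 -0.0921  0.0985]
top yel 31 [-0.0071 -0.1021  0.0849] [ 0.0093 -0.0917  0.1014]
```

View pics/fin.png

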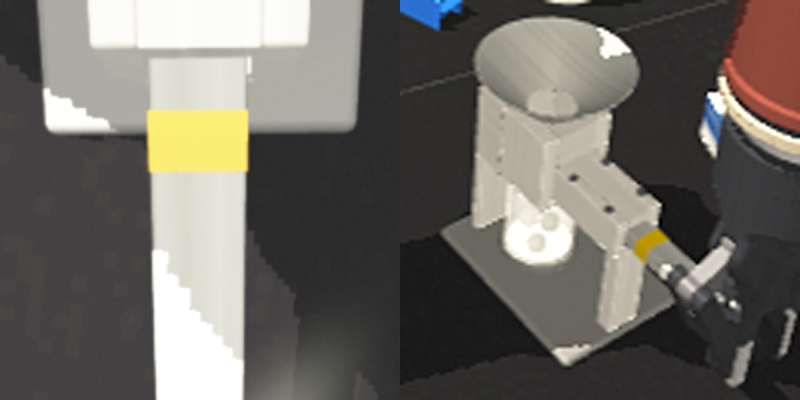

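The wrist view shows the yellow band clear of the guide at (198,140) with no red visible. The scene view shows balls in the jar near (525,215), (548,215) and (537,243). I'll check numerically that the shaft is empty.

Run:
```python
from h import *
np.set_printoptions(precision=3,suppress=True)
for n in('top0','t5','top9'):
    c=load(n);P=cloud(c);ok=c['z_map']>0
    q=P[ok&(np.hypot(P[...,0]-.524,P[...,1]+.106)<.014)&(P[...,2]<.15)];print(n,len(q),np.percentile(q[:,2],[0,10,25,50,75,100]) if len(q) else '')
c=load('scene9');P=cloud(c);g=cv2.cvtColor(c['pixels'],cv2.COLOR_BGR2GRAY)
# jar crop region (scene px ~ 240+130/400*u)
a=g[270:300,272:302];print(a)
print(manip.get_state()['force'].round(1))
```

```text
top0 64 [0.089 0.094 0.095 0.097 0.098 0.102]
t5 78 [0.093 0.096 0.1   0.108 0.11  0.115]
top9 3 [0.016 0.018 0.02  0.024 0.082 0.139]
[[190 187 199 225 230 204 170 170 173 174 173 173 175 190 205 195 193 186
  175 171 170 171 172 174 183 189 177 176 170 166]
 [189 187 200 228 226 204 200 167 172 174 174 173 172 185 204 194 192 183
  169 170 170 170 171 172 172 181 189 178 174 174]
 [189 186 206 228 220 208 208 197 169 172 173 173 173 179 196 194 191 182
  171 170 170 171 170 170 172 172 179 190 178 176]
 [189 186 207 231 225 219 237 242 185 171 172 173 173 180 195 195 188 180
  171 171 172 170 171 170 171 172 173 181 191 180]
 [187 185 207 230 227 221 227 236 231 188 170 171 174 179 193 193 188 177
  169 171 172 171 171 170 169 170 173 172 182 192]
 [188 184 207 227 220 222 227 231 234 222 178 170 176 188 193 190 204 220
  195 168 172 173 172 172 171 170 171 172 171 179]
 [188 184 217 236 220 223 227 231 231 231 224 194 176 190 193 189 202 204
  176 182 168 171 172 171 171 170 170 170 172 173]
 [189 183 217 236 222 223 226 227 229 231 232 223 201 189 204 190 187 244
  245 232 180 16
[... 2102 characters left out ...]
47 241
  214 186 185 167 127 105 101 103 103 103 104 103]
 [104 103 103 103 105 105 107 117 156 210 225 217 214 206 202 200 196 196
  181 148 127 114 104 101 101 104 103 103 102 104]
 [103 103 103 104 103 105 106 108 112 116 125 142 146 142 139 140 141 134
  115 115 112 108 103 103 103 104 103 104 102 102]
 [103 103 102 103 103 102 104 106 111 114 114 115 117 117 118 117 116 115
  114 117 116 104 103 102 104 103 103 103 103 103]
 [104 103 103 104 103 103 103 103 103 103 105 107 112 113 112 112 111 104
  101 103 102 103 103 103 103 103 103 104 103 103]
 [104 103 103 102 104 104 103 104 104 103 102 102 103 103 103 103 103 103
  103 103 104 103 103 103 103 104 103 103 104 102]]
[-0.4 -0.5  0.6]
```

```bash
python3 -c "
from bench import manip
print(manip.close_job())"
```

```text
the job is handed in; nothing more can be done
None
```

I handed in the job with all three balls in the jar, the scoop back on the worktop, and the gate held open by its knob: the yellow band is clear of the guide and the red band hidden.

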